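# Set out the coated rollers in their V-cradles

## Task

Get the coated spare rollers off the bench before they get flat spots: lay each amber roller in the cradle of the same colour as its end caps, resting down in both V-notches with its caps hanging outside them, and let go. Leave the two bare steel rollers where they lie.

Things in the scene. Friction and masses are not known exactly. Their poses are not given: they have to be found in the camera images.
- roller_red_center (a point): loose roller, amber plastic barrel 30 mm in diameter and 120 mm long, with an eight-sided red cap (36 mm across flats, 10 mm wide) on each end, 140 mm long over all, about 0.16 kg. It lies on flats of its caps. The point is the roller's centre, 18 mm above what the caps stand on; x runs along the roller's length (both ends alike). Grip across the middle.
- roller_blue_center (a point): loose roller, amber plastic barrel 30 mm in diameter and 120 mm long, with an eight-sided blue cap (36 mm across flats, 10 mm wide) on each end, 140 mm long over all, about 0.16 kg. It lies on flats of its caps. The point is the roller's centre, 18 mm above what the caps stand on; x runs along the roller's length (both ends alike). Grip across the middle.
- roller_white_center (a point): loose roller, amber plastic barrel 30 mm in diameter and 120 mm long, with an eight-sided white cap (36 mm across flats, 10 mm wide) on each end, 140 mm long over all, about 0.16 kg. It lies on flats of its caps. The point is the roller's centre, 18 mm above what the caps stand on; x runs along the roller's length (both ends alike). Grip across the middle.
- cradle_red_seat (a point): red cradle, fixed: base 100 x 60 x 6 mm with two brackets 12 mm thick, 66 mm apart inside, 90 mm over outsides. Their 45-degree V-notches: bottom 14 mm, tips 37 mm above the bench, 45 mm wide at the top. The point: where a seated roller's centre belongs, 35 mm above the bench, midway between the brackets; x: along the seated roller; z up. Caps hang outside the brackets, 15 mm to spare each way.
- cradle_blue_seat (a point): blue cradle, fixed: base 100 x 60 x 6 mm with two brackets 12 mm thick, 66 mm apart inside, 90 mm over outsides. Their 45-degree V-notches: bottom 14 mm, tips 37 mm above the bench, 45 mm wide at the top. The point: where a seated roller's centre belongs, 35 mm above the bench, midway between the brackets; x: along the seated roller; z up. Caps hang outside the brackets, 15 mm to spare each way.
- cradle_white_seat (a point): white cradle, fixed: base 100 x 60 x 6 mm with two brackets 12 mm thick, 66 mm apart inside, 90 mm over outsides. Their 45-degree V-notches: bottom 14 mm, tips 37 mm above the bench, 45 mm wide at the top. The point: where a seated roller's centre belongs, 35 mm above the bench, midway between the brackets; x: along the seated roller; z up. Caps hang outside the brackets, 15 mm to spare each way.
- bare_a_center (a point): loose bare roller of the same shape and size as the others, but with a shiny steel barrel and black caps; it is to stay where it lies. The point is its centre, x along its length.
- bare_b_center (a point): loose bare roller of the same shape and size as the others, but with a shiny steel barrel and black caps; it is to stay where it lies. The point is its centre, x along its length.

How it is judged (in metres and radians):
At the end, for the whole second after the job is handed in: Each amber roller (red, blue, white caps) rests in the cradle of its own colour: its centre within 15 mm horizontally and 4 mm in height of the seat point, its length within 0.08 rad of the cradle's, at rest and released (horizontal distance between roller_red_center and cradle_red_seat below 0.015 m and z of roller_red_center in the frame of cradle_red_seat between -0.004 and 0.004 m and angle between the x axis of roller_red_center and the x axis of cradle_red_seat, either way round below 0.08 rad and linear speed of each of roller_red, roller_blue, roller_white below 0.02 m/s and angular speed of each of roller_red, roller_blue, roller_white below 0.2 rad/s and horizontal distance between roller_blue_center and cradle_blue_seat below 0.015 m and z of roller_blue_center in the frame of cradle_blue_seat between -0.004 and 0.004 m and angle between the x axis of roller_blue_center and the x axis of cradle_blue_seat, either way round below 0.08 rad and horizontal distance between roller_white_center and cradle_white_seat below 0.015 m and z of roller_white_center in the frame of cradle_white_seat between -0.004 and 0.004 m and angle between the x axis of roller_white_center and the x axis of cradle_white_seat, either way round below 0.08 rad); the robot touches nothing.
It fails at once if a bare steel roller is moved by more than 30 mm (distance of any of bare_a_center, bare_b_center from where it was at the start of the episode above 0.03 m).
It also fails if it takes over 80 s, if anything falls off the work surface, if the arm or the gripper's body presses on something with over 40 N, if the wrist force passes 120 N, or if a joint passes its speed limit or range.

## Robot

A 6-joint arm with a two-finger parallel gripper is mounted at the origin on a cart in front of the work surface, level with it; the furniture and walls round the work are solid. World frame = base frame: x ahead of the robot, y to its left, z up, the work surface at z = 0. Lengths are in mm, angles in rad, forces in N, time in s.
With the tool pointing down it reaches from about 350 to 875 mm from the base axis. Payload 4.2 kg.
Tool frame: the origin (TCP) lies midway between the tips of the shut fingers; the grasp point (between the pads) lies 19 mm behind it; z points along the fingers, y is the direction in which the jaws open and shut (so a half turn about z gives the same grasp; the last joint's range is limited). The gripper opens to 85 mm and grips with 20 to 120 N. Pads are 22 mm wide; open, the fingers measure 114 mm over their backs; the gripper's body (76 mm by 85 mm) begins 54 mm behind the grasp point. The pads swing forward as they close: fully open they stand 13 mm farther back than shut.
Start: joints at [-1.004, 0.385, 0.008, 0, -1.194, -0.259], TCP at [189.367, -595.6, 231.312] pointing down, gripper open.
Joint ranges: [-3.14, 3.14], [-1.21, 2.06], [-1.07, 1.41], [-3.16, 2.05], [-2.99, -0.16], [-3.1, 3.1]. Speed limits (rad/s): [2.79, 2.79, 3.14, 3.14, 3.14, 3.14].

## Interface

Orientations are given as a unit quaternion [x, y, z, w].
In Python, from bench import arm gives the robot as it stands. The module is installed in compiled form; this text tells all that it offers.
- The arm moves only by the tool drive_tool, never from a script. Its argument "moves" is a list that holds one entry, the list of rows, each a list of 7 numbers: the opening, from 0 (shut) to 1 (fully open), then the shift along the tool's x, y, z in m, then the turn, a rotation vector about the tool's x, y, z in rad. In form: [[[hand, dx, dy, dz, wx, wy, wz], ...]]. A call has 1 to 20 rows; each row shifts and turns the pose as measured when the row begins, along the tool's axes as they then stand; what a row does not reach is not made up. A row lasts 1/10 s, in which the tool goes at most 50 mm and 8.59 degrees, less where a joint would pass 70% of its speed; a pose out of reach is approached as far as the arm can. A call with a gripper value outside its range is refused whole. The fingers move at their own pace and stop on an object; the grip force is fixed at half the most. Time passes only in rows, so rows that do not move let the fingers close. It gives the time, the measured TCP pose, the force and the opening at its end, in the units of the state.
- arm.read_state(): the state, without advancing time (a new reading comes with each control period).
- arm.get_image(name): name is "scene" or "side" or "wrist"; returns (picture, depth): 384x512x3 uint8, red, green, blue; 384x512 float32, mm along the optical axis (not along the pixel's ray), 0 where there is no reading.
- arm.camera_params(name): a dict with "fov_y" (degrees; the focal length in pixels is half the picture's height over the tangent of half this angle, whatever the lens; pixels are square), "cx", "cy" (the principal point, pixels), "world_from_camera" (4x4, takes a point from camera to world coordinates); the wrist camera has in their place "T_tool_cam" (4x4, takes a point from camera to tool coordinates, whose origin is the TCP and whose axes are the flange's). Camera axes: x right, y down, z forward; pixel columns grow to the right and rows downward; lengths in mm; the calibration is good to about 2 mm. The wrist camera is an equidistant fisheye: a pixel r from the principal point sees the ray r / f radians off the axis. A picture is of the moment at which its call begins: read the wrist's pose just before it. camera_params takes no time and is no camera call.
- arm.job_done(): hands the job in, once; it reports no verdict.
The state is a dict: "clock": time; "joints": joint angles; "joint_vel": joint speeds; "joint_efforts": joint torques, N m; "position": TCP position; "ee_rot": TCP orientation; "contact_force": force on the tool from outside, world axes, zero at the start; "wrist_torque": the same for the moment, N m; "gripper_width": finger opening in mm.
Only numpy, scipy, OpenCV 4.12 (cv2) and the standard library are available. Lean on these libraries where they do the work, as an engineer would, in place of code of your own. Each camera call takes 0.05 s, during which the arm holds its last target.

## Working session

There is one attempt and no reset: what is moved stays moved. The work goes in short steps, Python scripts to look and compute and a tool call to move; the robot and the scene stay as the last step left them, time stands still between calls to the robot, and variables do not carry over. Pictures are saved under pics/ and viewed, and the job is handed in when it is done.

Besides the shell and the picture viewer there is one more tool, called after "Emit:" as name(argument=value, ...) on one line, values as JSON. drive_tool: Moves the arm, as the interface text tells. Its arguments: {"type":"object","properties":{"moves":{"type":"array","items":{"type":"array","items":{"type":"array","items":{"type":"number"}}}}},"required":["moves"]}

```bash
mkdir -p pics; python3 - <<'E'
from bench import arm
import cv2,numpy as np
s=arm.read_state();print({k:np.round(v,3).tolist() for k,v in s.items()})
for n in ["scene","side","wrist"]:
    im,d=arm.get_image(n);cv2.imwrite(f"pics/{n}0.png",im[...,::-1]);np.savez(f"{n}0.npz",im=im,d=d)
    p=arm.camera_params(n);print(n,{k:np.round(v,3).tolist() for k,v in p.items()})
E
```

```text
{'clock': 0.0, 'joints': [-1.004, 0.386, 0.007, -0.001, -1.194, -0.259], 'joint_vel': [-0.001, 0.001, 0.002, 0.001, 0.001, 0.001], 'joint_efforts': [-0.001, -39.229, 18.84, 4.186, -0.005, -0.0], 'position': [189.186, -595.059, 230.216], 'ee_rot': [-0.153, 0.988, 0.001, -0.0], 'contact_force': [0.185, 0.198, -0.597], 'wrist_torque': [-0.031, 0.029, 0.015], 'gripper_width': 85.41}
scene {'fov_y': 54.881, 'cx': 259.74, 'cy': 189.656, 'world_from_camera': [[-0.864, -0.385, 0.324, 224.673], [-0.503, 0.669, -0.548, 383.692], [-0.006, -0.636, -0.772, 729.069], [0.0, 0.0, 0.0, 1.0]]}
side {'fov_y': 49.743, 'cx': 257.815, 'cy': 189.834, 'world_from_camera': [[-1.0, 0.003, -0.005, 522.946], [0.006, 0.394, -0.919, 735.607], [-0.001, -0.919, -0.394, 430.5], [0.0, 0.0, 0.0, 1.0]]}
wrist {'fov_y': 65.706, 'cx': 253.885, 'cy': 189.021, 'T_tool_cam': [[0.001, -0.945, -0.327, 84.735], [1.0, 0.001, -0.0, 0.551], [0.0, -0.327, 0.945, -141.772], [0.0, 0.0, 0.0, 1.0]]}
```

View pics/scene0.png

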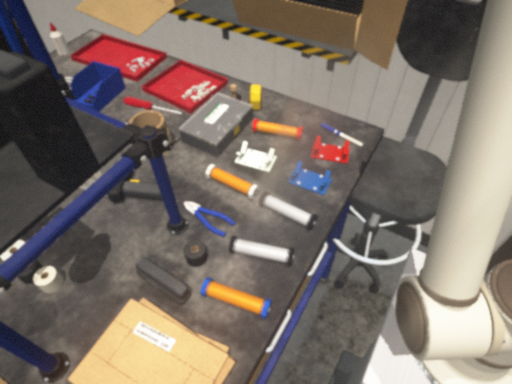

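View pics/side0.png

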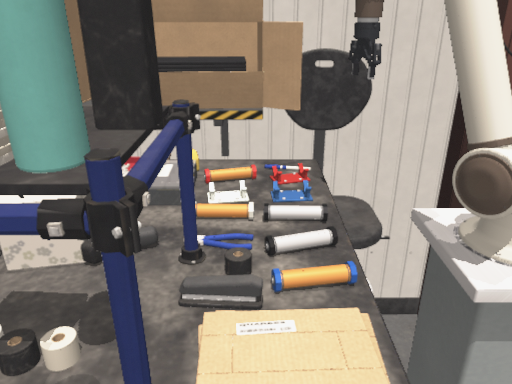

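View pics/wrist0.png

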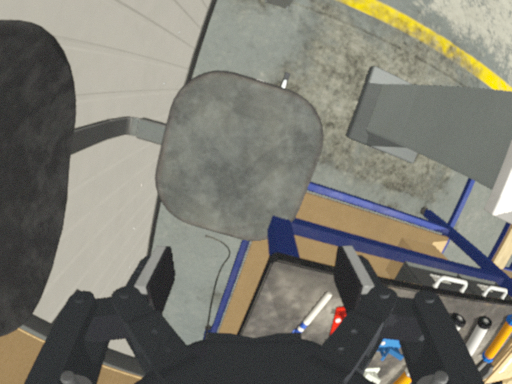

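The scene view shows:
- red roller at (276,129)
- white roller at (231,181)
- blue roller at (236,297)
- bare rollers at (288,210) and (261,250)
- cradles: white (256,156), red (331,150), blue (310,178)

A blue frame stands near (170,190). Next I'll build a metric top-down map.

```bash
cat >h.py <<'E'
import numpy as np,cv2
from bench import arm
def cloud(n,im,d):
    p=arm.camera_params(n);f=192/np.tan(np.radians(p["fov_y"])/2)
    v,u=np.mgrid[:384,:512].astype(float)
    P=np.stack([(u-p["cx"])/f*d,(v-p["cy"])/f*d,d],-1)
    T=p["world_from_camera"];W=P@T[:3,:3].T+T[:3,3];W[d<=0]=np.nan
    return W
E
python3 - <<'E'
from h import *
for n in ["scene","side"]:
    z=np.load(f"{n}0.npz");W=cloud(n,z["im"],z["d"])
    X0,X1,Y0,Y1=280,940,-520,280
    # top-down: image up = +x, left=+y
    out=np.zeros((660,800,3),np.uint8);hm=np.full((660,800),-99.)
    ok=np.isfinite(W).all(-1)
    P=W[ok];C=z["im"][ok]
    m=(P[:,0]>X0)&(P[:,0]<X1)&(P[:,1]>Y0)&(P[:,1]<Y1)
    hi=P[m];print(n,"median bench z",np.median(hi[np.abs(hi[:,2])<20][:,2]))
    # obstacles >80
    h2=hi[(hi[:,2]>60)];
    H,_,_=np.histogram2d(h2[:,0],h2[:,1],bins=[np.arange(280,941,60),np.arange(-520,281,80)])
    print(H.astype(int))
    m&=(P[:,2]<90)&(P[:,2]>-15)
    P=P[m];C=C[m];o=np.argsort(P[:,2]);P=P[o];C=C[o]
    for p,c in zip(P,C):
        cv2.circle(out,(int(Y1-p[1]),int(X1-p[0])),1,c[::-1].tolist(),-1)
    for g in range(300,940,100): cv2.putText(out,str(g),(0,X1-g),0,.4,(0,255,0));cv2.line(out,(0,X1-g),(799,X1-g),(0,90,0))
    for g in range(-500,280,100): cv2.putText(out,str(g),(Y1-g,12),0,.4,(0,255,0));cv2.line(out,(Y1-g,0),(Y1-g,659),(0,90,0))
    cv2.imwrite(f"pics/top_{n}.png",cv2.resize(out,(727,600),interpolation=cv2.INTER_AREA))
E
```

```text
scene median bench z 0.5128733677228183
[[   0    0    0    0    0    0    0    0    0    0]
 [   0    0    0    0    0    0    0    0    0    0]
 [   0    0    0    0    0    0    0    0    0    0]
 [   0    0    0    0    0    0    0    0    0    0]
 [   0    0    0    0    0    0    0    0    0    0]
 [   0    0    0    0    0    0   20 1496  547  674]
 [   0    5    0    0    0    0    1 1152 4344 5634]
 [   8   64    0    0    0    0    0  675  130 1349]
 [   0   37    0    0    0    1    0  349    6  667]
 [   0    0    0    0  152   15  109  794   97  157]
 [   0    0    0    0  213   57 1204  585    1    0]]
side median bench z 1.200856871260811
[[   0    0    0    0    0    0    0    0    0    0]
 [   0    0    0    0    0    0    0    0    0    0]
 [   0    0    0    0    0    0    0    0    0    0]
 [   0    0    0    0    0    0    0    0    0    0]
 [   0    0    0    0    0    0    0    0    0    0]
 [   0    0    0    0    0    0    3 1062  201  304]
 [   0    2    0    0    0    0    0 1338  838 6751]
 [   0   10    0    0    0    0    0    0   80 2765]
 [   0    0    0    0    0    0    0   59   47    0]
 [   0    0    0    0    0    0   15   85    0    0]
 [   0    0    0    0    0    0    0  343    0    0]]
```

View pics/top_scene.png

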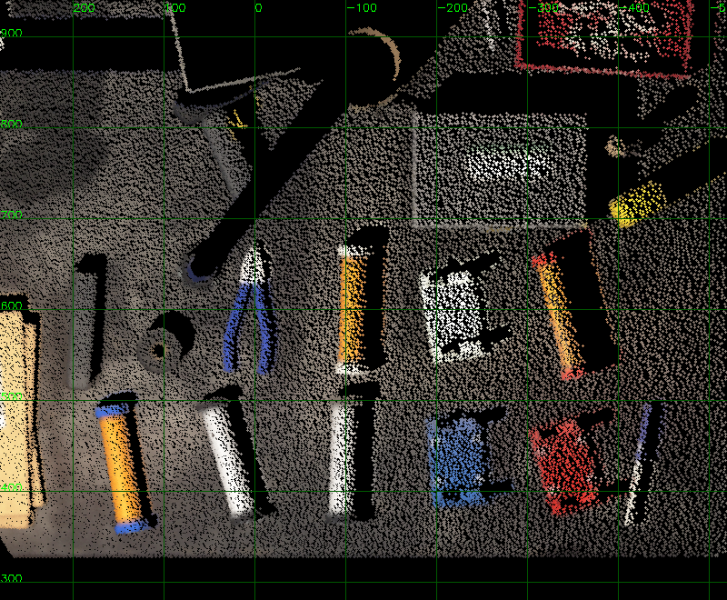

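View pics/top_side.png

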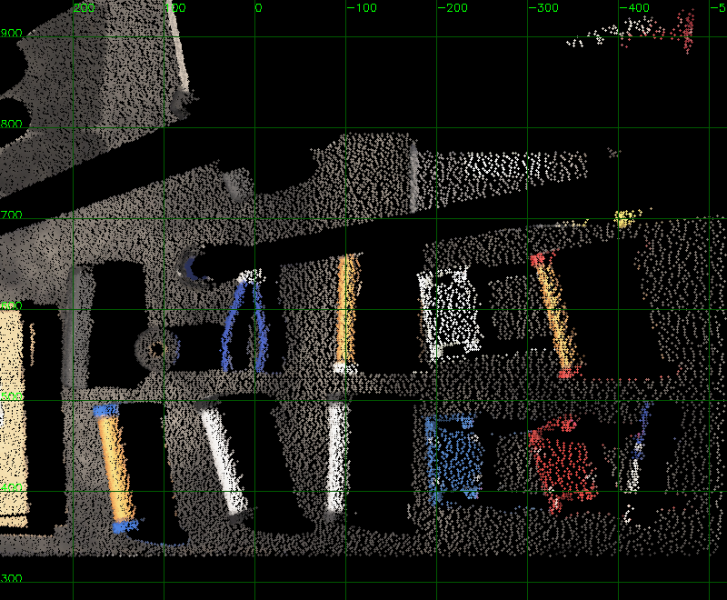

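```bash
cat >fit.py <<'E'
from h import *
from scipy.optimize import least_squares
def get(tag):
    Ps=[];Cs=[]
    for n in ["scene","side"]:
        z=np.load(f"{n}{tag}.npz");W=cloud(n,z["im"],z["d"]);ok=np.isfinite(W).all(-1)
        Ps.append(W[ok]);Cs.append(cv2.cvtColor(z["im"],cv2.COLOR_RGB2HSV)[ok].astype(int))
    return Ps,Cs
def roller(P,hsv,c,zc=18.,rad=65):
    # amber barrel
    m=(np.hypot(P[:,0]-c[0],P[:,1]-c[1])<95)&(abs(P[:,2]-zc)<25)&(hsv[:,0]>9)&(hsv[:,0]<26)&(hsv[:,1]>120)&(hsv[:,2]>90)
    Q=P[m]
    f=lambda p:(np.hypot(-(Q[:,0]-c[0])*np.sin(p[1])+(Q[:,1]-c[1])*np.cos(p[1])-p[0],Q[:,2]-p[2])-15)
    r=least_squares(f,[0,0,zc],loss="soft_l1",f_scale=2)
    o,y,z=r.x
    al=(Q[:,0]-c[0])*np.cos(y)+(Q[:,1]-c[1])*np.sin(y)
    a,b=np.percentile(al,[1,99]);s=(a+b)/2
    return np.round([c[0]+s*np.cos(y)-o*np.sin(y),c[1]+s*np.sin(y)+o*np.cos(y),z,np.degrees(y),b-a,len(Q)],1)
E
python3 - <<'E'
from fit import *
Ps,Cs=get("0")
R={"red":(590,-330),"white":(600,-100),"blue":(430,145)}
K={"red":(425,-340),"white":(595,-220),"blue":(430,-220)}
for k in R:
    for P,h in zip(Ps,Cs): print("roller",k,roller(P,h,R[k]))
for k,c in K.items():
    for P,h in zip(Ps,Cs):
        m=(np.hypot(P[:,0]-c[0],P[:,1]-c[1])<75)&(P[:,2]>3)&(P[:,2]<45)
        if k=="red": m&=((h[:,0]<8)|(h[:,0]>170))&(h[:,1]>110)
        if k=="blue": m&=(abs(h[:,0]-110)<15)&(h[:,1]>100)
        if k=="white": m&=(h[:,1]<60)&(h[:,2]>130)
        Q=P[m];
        r=cv2.minAreaRect(Q[:,:2].astype(np.float32))
        print("cradle",k,np.round(r[0],1),np.round(r[1],1),round(r[2],1))
        t=Q[Q[:,2]>30]; 
        if len(t)>5:
            r=cv2.minAreaRect(t[:,:2].astype(np.float32)); print("   tips",len(t),np.round(r[0],1),np.round(r[1],1),round(r[2],1),t[:,2].max().round(1))
E
```

```text
roller red [ 594.6 -341.4   18.5   13.9  115.   427. ]
roller red [ 594.2 -340.9   18.9   14.1  111.5  392. ]
roller white [ 600.4 -110.3   18.4   -1.7  109.9  493. ]
roller white [ 598.8 -109.3   19.1   -1.8  112.1  607. ]
roller blue [425.  145.5  18.1   9.5 112.4 908. ]
roller blue [ 424.9  146.3   18.7    9.6  110.2 1070. ]
cradle red [ 430.  -349.1] [100.7  77.7] 18.7
   tips 49 [ 428.5 -342.5] [88.2 52.8] 17.8 37.2
cradle red [ 431.1 -340.6] [98.  61.8] 18.2
   tips 49 [ 429.2 -339.9] [90.  52.1] 17.9 37.7
cradle white [ 580.3 -228.2] [105.4 121.6] 81.3
   tips 58 [ 593.8 -217.7] [89.7 51. ] 8.4 39.2
cradle white [ 594.9 -217.2] [100.9  64.6] 8.3
   tips 63 [ 594.8 -216. ] [87.  51.9] 9.4 38.0
cradle blue [ 428.7 -223.3] [88.9 62.3] 3.8
   tips 30 [ 394.7 -223.8] [11.2 50.5] 4.5 38.0
cradle blue [ 435.7 -220.9] [97.9 63.9] 5.0
   tips 49 [ 435.1 -219.6] [89.8 48.6] 5.2 37.2
```

```bash
cat >to.py <<'E'
import sys,numpy as np
from bench import arm
from scipy.spatial.transform import Rotation as R
x,y,z,psi=map(float,sys.argv[1:5])
s=arm.read_state();q=R.from_quat(s["ee_rot"]);p=np.array(s["position"])
c,sn=np.cos(np.radians(psi)),np.sin(np.radians(psi))
T=R.from_matrix(np.array([[-c,-sn,0],[-sn,c,0],[0,0,-1.]]).T)
d=np.array([x,y,z])-p
print("t",round(s["clock"],2),"pos",np.round(p,1),"grip",round(s["gripper_width"],1),"F",np.round(s["contact_force"],1))
print("shift now-frame m",np.round(q.inv().apply(d)/1000,4),"target-frame",np.round(T.inv().apply(d)/1000,4),"dist",round(np.linalg.norm(d)))
print("turn",np.round((q.inv()*T).as_rotvec(),4))
E
python3 to.py 594.4 -341 120 14
```

```text
t 0.15 pos [ 189.2 -595.2  230.5] grip 85.2 F [-0.1  0.9 -0.2]
shift now-frame m [-0.4631  0.1194  0.1106] target-frame [-0.4546  0.1486  0.1105] dist 491
turn [ 0.0016 -0.0001  0.0633]
```

Emit:
drive_tool(moves=[[[1,-0.038,0.01,0.009,0,0,0.006],[1,-0.038,0.01,0.009,0,0,0.006],[1,-0.038,0.01,0.009,0,0,0.006],[1,-0.038,0.011,0.009,0,0,0.006],[1,-0.038,0.011,0.009,0,0,0.006],[1,-0.038,0.011,0.009,0,0,0.006],[1,-0.038,0.011,0.009,0,0,0.006],[1,-0.038,0.012,0.009,0,0,0.006],[1,-0.038,0.012,0.009,0,0,0.006],[1,-0.038,0.012,0.009,0,0,0.006],[1,-0.038,0.012,0.009,0,0,0.006],[1,0,0,0,0,0,0]]])

```text
clock: 1.35
position: [570.0, -355.3, 122.7]
ee_rot: [-0.116, 0.993, 0.002, -0.003]
contact_force: [-0.2, 0.7, -0.6]
gripper_width: 85.3
```

```bash
python3 to.py 594.4 -341 80 14
```

```text
t 1.35 pos [ 570.  -355.3  122.7] grip 85.3 F [-0.2  0.7 -0.6]
shift now-frame m [-0.0273  0.008   0.0426] target-frame [-0.0272  0.0079  0.0427] dist 51
turn [ 0.0054 -0.0051 -0.0111]
```

Emit:
drive_tool(moves=[[[1,-0.014,0.004,0.021,0.005,-0.005,-0.011],[1,-0.013,0.004,0.021,0,0,0],[1,0,0,0,0,0,0]]])

```text
clock: 1.65
position: [595.0, -339.9, 78.8]
ee_rot: [-0.123, 0.992, 0.0, -0.001]
contact_force: [-0.1, 1.0, -0.6]
gripper_width: 85.3
```

```bash
python3 to.py 594.4 -341 4 14; python3 - <<'E'
from h import *
im,d=arm.get_image("wrist");cv2.imwrite("pics/w1.png",im[...,::-1])
E
```

```text
t 1.65 pos [ 595.  -339.9   78.8] grip 85.3 F [-0.1  1.  -0.6]
shift now-frame m [ 0.0007 -0.001   0.0748] target-frame [ 0.0008 -0.0009  0.0748] dist 75
turn [ 0.0008 -0.001   0.0022]
```

View pics/w1.png

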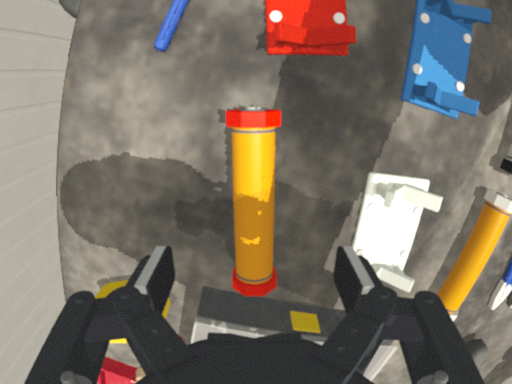

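The wrist view shows the red roller (caps at (254,118) and (254,282)) centred between the fingers and aligned with them. I'll descend and close.

Emit:
drive_tool(moves=[[[1,0,-0.001,0.025,0,0,0],[1,0,0,0.025,0,0,0],[1,0,0,0.018,0,0,0],[1,0,0,0.005,0,0,0],[1,0,0,0,0,0,0]]])

```text
clock: 2.2
position: [595.4, -347.2, 13.2]
ee_rot: [-0.121, 0.993, -0.003, 0.004]
contact_force: [-0.4, -0.1, 0.6]
gripper_width: 85.5
```

```bash
python3 to.py 594.4 -341 4 14
```

```text
t 2.2 pos [ 595.4 -347.2   13.2] grip 85.5 F [-0.4 -0.1  0.6]
shift now-frame m [-0.0004  0.0064  0.0091] target-frame [-0.0005  0.0063  0.0092] dist 11
turn [-0.0076  0.0075 -0.0007]
```

Emit:
drive_tool(moves=[[[1,0,0.006,0.005,-0.008,0.008,0],[1,0,0,0.004,0,0,0],[1,0,0,0,0,0,0]]])

```text
clock: 2.5
position: [595.2, -342.5, 7.6]
ee_rot: [-0.121, 0.993, -0.001, 0.002]
contact_force: [-0.7, -0.0, -0.1]
gripper_width: 85.1
```

```bash
python3 to.py 594.4 -341 4 14
```

```text
t 2.5 pos [ 595.2 -342.5    7.6] grip 85.1 F [-0.7 -0.  -0.1]
shift now-frame m [0.0004 0.0017 0.0036] target-frame [0.0004 0.0017 0.0036] dist 4
turn [-0.0024  0.0036 -0.0013]
```

Emit:
drive_tool(moves=[[[1,0,0.0015,0.004,-0.002,0.003,0],[0,0,0,0,0,0,0],[0,0,0,0,0,0,0],[0,0,0,0,0,0,0],[0,0,0,0,0,0,0],[0,0,0,0,0,0,0],[0,0,0,0,0,0,0],[0,0,0,0,0,0,0]]])

```text
clock: 3.3
position: [596.1, -341.0, 5.0]
ee_rot: [-0.122, 0.993, -0.001, 0.001]
contact_force: [-0.4, -0.4, 0.2]
gripper_width: 27.8
```

```bash
python3 to.py 594.4 -341 4 14
```

```text
t 3.3 pos [ 596.1 -341.     5. ] grip 27.8 F [-0.4 -0.4  0.2]
shift now-frame m [0.0016 0.0004 0.001 ] target-frame [0.0016 0.0004 0.001 ] dist 2
turn [-0.002   0.0026 -0.0002]
```

Emit:
drive_tool(moves=[[[0,0,0,0,0,0,0],[0,0,0,0,0,0,0]]])

```text
clock: 3.5
position: [596.0, -341.0, 5.0]
ee_rot: [-0.122, 0.993, -0.001, 0.001]
contact_force: [1.0, 1.2, 1.0]
gripper_width: 28.3
```

```bash
python3 - <<'E'
from h import *
im,d=arm.get_image("side");cv2.imwrite("pics/s1.png",cv2.resize(im[120:280,150:380,::-1],None,fx=3,fy=3))
im,d=arm.get_image("wrist");cv2.imwrite("pics/w2.png",im[...,::-1])
E
```

```text
(no output)
```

View pics/s1.png

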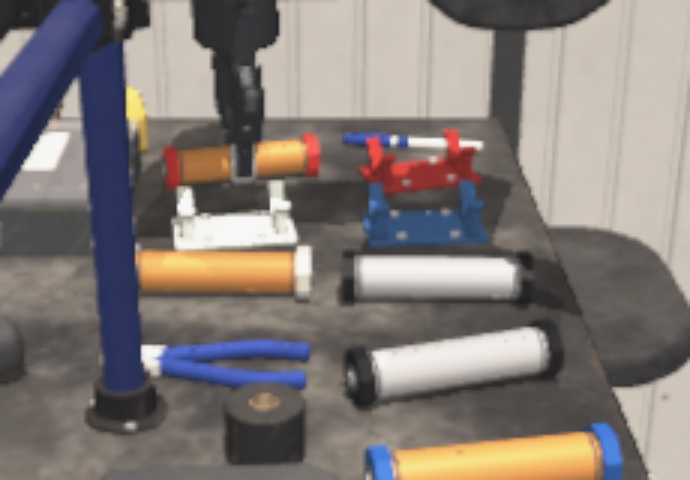

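View pics/w2.png

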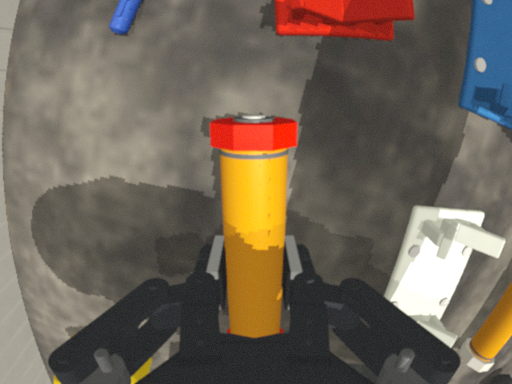

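The red roller is gripped midway between its caps: in the crop the finger is at (243,160) and the caps are at (170,165) and (312,155). Lifting.

Emit:
drive_tool(moves=[[[0,0,0,-0.01,0,0,0],[0,0,0,-0.02,0,0,0],[0,0,0,-0.02,0,0,0],[0,0,0,-0.02,0,0,0],[0,0,0,-0.02,0,0,0],[0,0,0,0,0,0,0]]])

```text
clock: 4.2
position: [594.2, -340.5, 98.3]
ee_rot: [-0.121, 0.993, 0.0, -0.001]
contact_force: [1.5, -0.5, 0.2]
gripper_width: 28.3
```

```bash
python3 to.py 431 -340.5 90 18
```

```text
t 4.2 pos [ 594.2 -340.5   98.3] grip 28.3 F [ 1.5 -0.5  0.2]
shift now-frame m [0.1584 0.0393 0.0085] target-frame [0.1552 0.0505 0.0083] dist 163
turn [ 0.0009 -0.0012 -0.071 ]
```

Emit:
drive_tool(moves=[[[0,0.026,0.0068,0.001,0,0,-0.012],[0,0.026,0.007,0.001,0,0,-0.012],[0,0.026,0.0073,0.001,0,0,-0.012],[0,0.026,0.0076,0.001,0,0,-0.012],[0,0.026,0.008,0.001,0,0,-0.012],[0,0.02,0.006,0.001,0,0,-0.012],[0,0,0,0,0,0,0]]])

```text
clock: 4.9
position: [428.8, -336.8, 86.8]
ee_rot: [-0.158, 0.988, 0.004, -0.003]
contact_force: [-0.4, 0.0, -1.9]
gripper_width: 28.3
```

```bash
python3 to.py 431 -340.5 50 18;python3 - <<'E'
from h import *
im,d=arm.get_image("wrist");cv2.imwrite("pics/w3.png",im[...,::-1])
E
```

```text
t 4.9 pos [ 428.8 -336.8   86.8] grip 28.3 F [-0.4  0.  -1.9]
shift now-frame m [-0.0012 -0.0045  0.0367] target-frame [-0.001  -0.0042  0.0368] dist 37
turn [ 0.0083 -0.0054  0.0022]
```

View pics/w3.png

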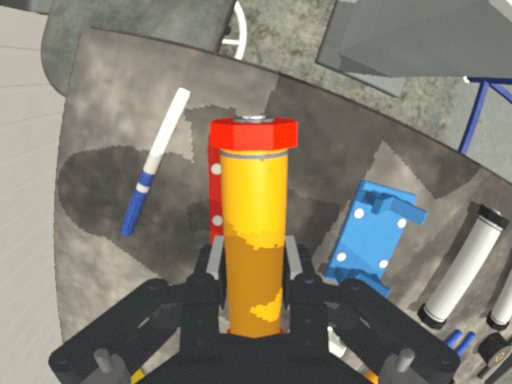

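The wrist view shows the roller held over the red cradle, with its base at (215,195), just right of centre.

Emit:
drive_tool(moves=[[[0,0,-0.004,0.012,0.008,-0.005,0.002],[0,0,0,0.012,0,0,0],[0,0,0,0.01,0,0,0],[0,0,0,0,0,0,0]]])

```text
clock: 5.35
position: [434.5, -341.4, 50.8]
ee_rot: [-0.157, 0.988, -0.001, 0.001]
contact_force: [-0.4, 0.1, -1.3]
gripper_width: 27.9
```

```bash
python3 to.py 431 -340.5 22 18;python3 - <<'E'
from h import *
im,d=arm.get_image("side");cv2.imwrite("pics/s2.png",cv2.resize(im[100:240,200:380,::-1],None,fx=4,fy=4))
E
```

```text
t 5.35 pos [ 434.5 -341.4   50.8] grip 27.9 F [-0.4  0.1 -1.3]
shift now-frame m [0.0031 0.002  0.0287] target-frame [0.003  0.0019 0.0288] dist 29
turn [-0.0027  0.0022  0.0016]
```

View pics/s2.png

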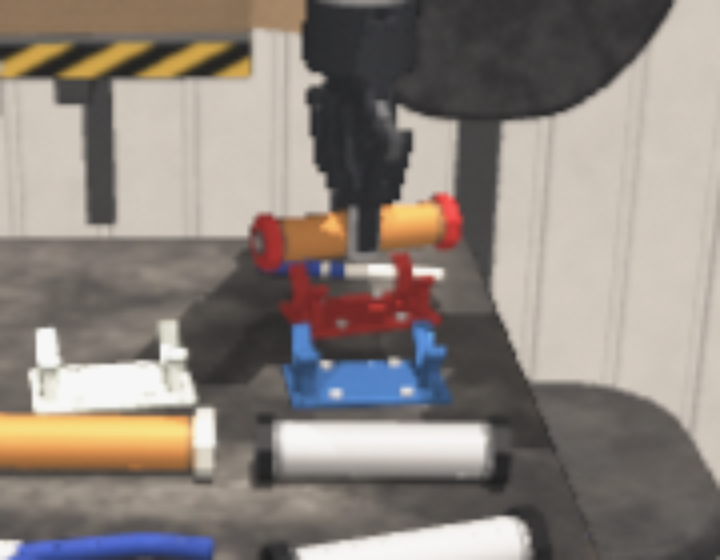

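The roller is above the red brackets, with its caps at (267,243) and (449,222) outside them. Lowering.

Emit:
drive_tool(moves=[[[0,0.003,0.002,0.007,-0.002,0.002,0.001],[0,0,0,0.007,0,0,0],[0,0,0,0.004,0,0,0],[0,0,0,0,0,0,0]]])

```text
clock: 5.8
position: [432.4, -340.7, 32.3]
ee_rot: [-0.157, 0.988, -0.001, 0.001]
contact_force: [0.5, 0.4, -1.8]
gripper_width: 28.3
```

```bash
python3 to.py 431 -340.5 22 18
```

```text
t 5.8 pos [ 432.4 -340.7   32.3] grip 28.3 F [ 0.5  0.4 -1.8]
shift now-frame m [0.0013 0.0006 0.0103] target-frame [0.0013 0.0006 0.0103] dist 10
turn [-0.0025  0.0017  0.0018]
```

Emit:
drive_tool(moves=[[[0,0.001,0,0.004,-0.002,0.001,0.001],[0,0,0,0.004,0,0,0],[0,0,0,0.0015,0,0,0],[0,0,0,0,0,0,0]]])

```text
clock: 6.2
position: [432.5, -342.0, 23.5]
ee_rot: [-0.157, 0.988, -0.001, 0.002]
contact_force: [-0.0, 0.7, -0.2]
gripper_width: 28.1
```

```bash
python3 to.py 431 -340.5 22 18
```

```text
t 6.2 pos [ 432.5 -342.    23.5] grip 28.1 F [-0.   0.7 -0.2]
shift now-frame m [0.001  0.0019 0.0015] target-frame [0.001  0.0019 0.0015] dist 3
turn [-0.0029  0.0027  0.0007]
```

Emit:
drive_tool(moves=[[[0,0,0.001,0.002,-0.002,0.002,0],[0,0,0,0,0,0,0],[0.4,0,0,0,0,0,0],[0.6,0,0,0,0,0,0],[0.8,0,0,0,0,0,0],[0.8,0,0,0,0,0,0],[0.8,0,0,0,0,0,0]]])

```text
clock: 6.9
position: [433.1, -341.8, 23.2]
ee_rot: [-0.157, 0.988, -0.001, 0.001]
contact_force: [0.5, 0.5, -0.2]
gripper_width: 68.2
```

```bash
python3 to.py 431 -340.5 120 18
```

```text
t 6.9 pos [ 433.1 -341.8   23.2] grip 68.2 F [ 0.5  0.5 -0.2]
shift now-frame m [ 0.0014  0.0016 -0.0968] target-frame [ 0.0016  0.0019 -0.0968] dist 97
turn [-0.0033  0.0019  0.0017]
```

Emit:
drive_tool(moves=[[[0.8,0,0,-0.01,0,0,0],[0.8,0,0,-0.02,0,0,0],[1,0,0,-0.02,0,0,0],[1,0,0,-0.03,0,0,0],[1,0,0,-0.03,0,0,0],[1,0,0,-0.02,0,0,0],[1,0,0,0,0,0,0]]])

```text
clock: 7.6
position: [432.5, -341.5, 161.4]
ee_rot: [-0.158, 0.987, -0.002, 0.001]
contact_force: [-0.8, -0.1, 0.1]
gripper_width: 85.7
```

```bash
python3 to.py 599.6 -109.8 130 -1.7;python3 - <<'E'
from fit import *
for n in ["scene","side"]:
    im,d=arm.get_image(n);np.savez(f"{n}1.npz",im=im,d=d)
Ps,Cs=get("1")
for P,h in zip(Ps,Cs): print(roller(P,h,(431,-340),35.))
cv2.imwrite("pics/s3.png",cv2.resize(im[100:240,200:380,::-1],None,fx=4,fy=4))
E
```

```text
t 7.6 pos [ 432.5 -341.5  161.4] grip 85.7 F [-0.8 -0.1  0.1]
shift now-frame m [-0.2309  0.1683  0.031 ] target-frame [-0.1601  0.2365  0.0314] dist 287
turn [-0.0035  0.0019  0.3463]
[ 427.9 -344.6   35.9   16.6  109.8  448. ]
[ 431.1 -343.    36.3   16.5  114.   394. ]
```

View pics/s3.png

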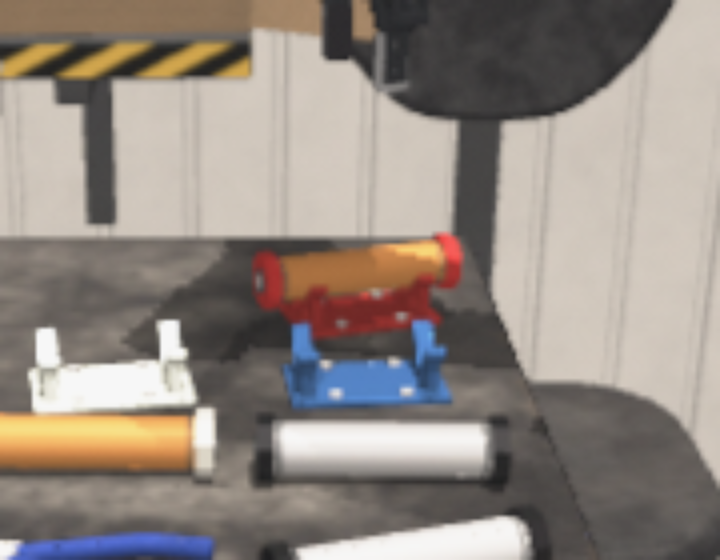

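Red looks seated: z fits at 36 mm, and the caps at (267,280) and (448,260) are outside the brackets. White next.

Emit:
drive_tool(moves=[[[1,-0.029,0.021,0.002,0,0,0.043],[1,-0.028,0.0225,0.002,0,0,0.043],[1,-0.027,0.0235,0.002,0,0,0.043],[1,-0.026,0.025,0.002,0,0,0.043],[1,-0.025,0.026,0.002,0,0,0.043],[1,-0.024,0.027,0.002,0,0,0.043],[1,-0.022,0.028,0.002,0,0,0.043],[1,-0.02,0.029,0.002,0,0,0.043],[1,0,0,0,0,0,0]]])

```text
clock: 8.6
position: [595.4, -98.6, 124.8]
ee_rot: [0.025, 1.0, 0.002, -0.015]
contact_force: [0.3, 0.5, 0.4]
gripper_width: 85.4
```

```bash
python3 to.py 599.6 -109.8 80 -1.7
```

```text
t 8.6 pos [595.4 -98.6 124.8] grip 85.4 F [0.3 0.5 0.4]
shift now-frame m [-0.0061 -0.0111  0.0446] target-frame [-0.0045 -0.0111  0.0448] dist 46
turn [ 0.0034 -0.0305 -0.0198]
```

Emit:
drive_tool(moves=[[[1,-0.003,-0.006,0.014,0.003,-0.03,-0.02],[1,-0.001,-0.005,0.014,0,0,0],[1,0,0,0.014,0,0,0],[1,0,0,0,0,0,0]]])

```text
clock: 9.0
position: [594.3, -109.2, 74.9]
ee_rot: [0.013, 1.0, 0.0, -0.006]
contact_force: [-0.4, 0.0, -0.6]
gripper_width: 85.5
```

```bash
python3 to.py 599.6 -109.8 4 -1.7; python3 - <<'E'
from h import *
im,d=arm.get_image("wrist");cv2.imwrite("pics/w4.png",im[...,::-1])
E
```

```text
t 9.0 pos [ 594.3 -109.2   74.9] grip 85.5 F [-0.4  0.  -0.6]
shift now-frame m [-0.0062 -0.0005  0.0708] target-frame [-0.0053 -0.0005  0.0709] dist 71
turn [ 0.0001 -0.0121  0.0038]
```

View pics/w4.png

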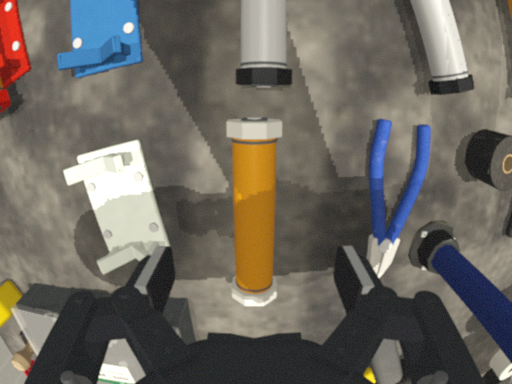

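The white roller (caps at (254,129) and (254,292)) is centred. The left finger clears the white cradle and the right one clears the pliers.

Emit:
drive_tool(moves=[[[1,-0.003,0,0.014,0,-0.012,0.003],[1,-0.002,0,0.014,0,0,0],[1,0,0,0.014,0,0,0],[1,0,0,0.013,0,0,0],[1,0,0,0,0,0,0]]])

```text
clock: 9.55
position: [601.0, -110.7, 19.7]
ee_rot: [0.014, 1.0, -0.0, 0.002]
contact_force: [-1.1, -0.8, 0.3]
gripper_width: 85.2
```

```bash
python3 to.py 599.6 -109.8 4 -1.7
```

```text
t 9.55 pos [ 601.  -110.7   19.7] grip 85.2 F [-1.1 -0.8  0.3]
shift now-frame m [0.0014 0.0008 0.0157] target-frame [0.0014 0.0008 0.0157] dist 16
turn [-0.0009  0.0036  0.0013]
```

Emit:
drive_tool(moves=[[[1,0.001,0,0.007,0,0.003,0.001],[1,0,0,0.006,0,0,0],[1,0,0,0.002,0,0,0],[1,0,0,0,0,0,0]]])

```text
clock: 9.95
position: [601.1, -110.8, 4.6]
ee_rot: [0.014, 1.0, -0.001, 0.001]
contact_force: [-0.1, -0.3, -0.2]
gripper_width: 85.5
```

```bash
python3 to.py 599.6 -109.8 4 -1.7
```

```text
t 9.95 pos [ 601.1 -110.8    4.6] grip 85.5 F [-0.1 -0.3 -0.2]
shift now-frame m [0.0015 0.0009 0.0006] target-frame [0.0015 0.0009 0.0006] dist 2
turn [-0.0012  0.0025  0.0008]
```

Emit:
drive_tool(moves=[[[0,0.001,0.001,0,0,0.002,0],[0,0,0,0,0,0,0],[0,0,0,0,0,0,0],[0,0,0,0,0,0,0],[0,0,0,0,0,0,0],[0,0,0,0,0,0,0],[0,0,0,0,0,0,0],[0,0,0,0,0,0,0],[0,0,0,-0.01,0,0,0],[0,0,0,-0.02,0,0,0],[0,0,0,-0.02,0,0,0],[0,0,0,-0.02,0,0,0],[0,0,0,-0.02,0,0,0],[0,0,0,0,0,0,0]]])

```text
clock: 11.35
position: [598.3, -109.5, 99.0]
ee_rot: [0.015, 1.0, -0.0, -0.002]
contact_force: [1.0, 0.8, -2.3]
gripper_width: 27.9
```

```bash
python3 to.py 595.5 -217 90 8.5
```

```text
t 11.35 pos [ 598.3 -109.5   99. ] grip 27.9 F [ 1.   0.8 -2.3]
shift now-frame m [-0.0005 -0.1075  0.0091] target-frame [ 0.0186 -0.1059  0.009 ] dist 108
turn [-0.0006 -0.0034 -0.178 ]
```

Emit:
drive_tool(moves=[[[0,0,-0.021,0.001,0,-0.003,-0.036],[0,0.001,-0.021,0.001,0,0,-0.036],[0,0.0015,-0.021,0.001,0,0,-0.036],[0,0.0025,-0.021,0.001,0,0,-0.036],[0,0.003,-0.021,0.001,0,0,-0.034],[0,0,0,0,0,0,0]]])

```text
clock: 11.95
position: [591.0, -216.5, 88.7]
ee_rot: [-0.078, 0.997, 0.002, -0.004]
contact_force: [1.1, -0.2, -2.2]
gripper_width: 28.0
```

```bash
python3 to.py 595.5 -217 50 8.5
```

```text
t 11.95 pos [ 591.  -216.5   88.7] grip 28.0 F [ 1.1 -0.2 -2.2]
shift now-frame m [-0.0047 -0.0014  0.0387] target-frame [-0.0044 -0.0012  0.0387] dist 39
turn [ 0.0042 -0.0077  0.0076]
```

Emit:
drive_tool(moves=[[[0,-0.004,-0.001,0.01,0.004,-0.008,0.007],[0,0,0,0.01,0,0,0],[0,0,0,0.01,0,0,0],[0,0,0,0.006,0,0,0],[0,0,0,0,0,0,0]]])

```text
clock: 12.45
position: [593.0, -214.2, 46.0]
ee_rot: [-0.074, 0.997, 0.001, -0.003]
contact_force: [-0.5, 0.6, -1.6]
gripper_width: 28.1
```

```bash
python3 to.py 595.5 -217 22 8.5;python3 - <<'E'
from h import *
im,d=arm.get_image("side");cv2.imwrite("pics/s4.png",cv2.resize(im[100:240,150:330,::-1],None,fx=4,fy=4))
E
```

```text
t 12.45 pos [ 593.  -214.2   46. ] grip 28.1 F [-0.5  0.6 -1.6]
shift now-frame m [-0.0022 -0.0032  0.024 ] target-frame [-0.0021 -0.0031  0.024 ] dist 24
turn [ 0.0028 -0.0051 -0.0004]
```

View pics/s4.png

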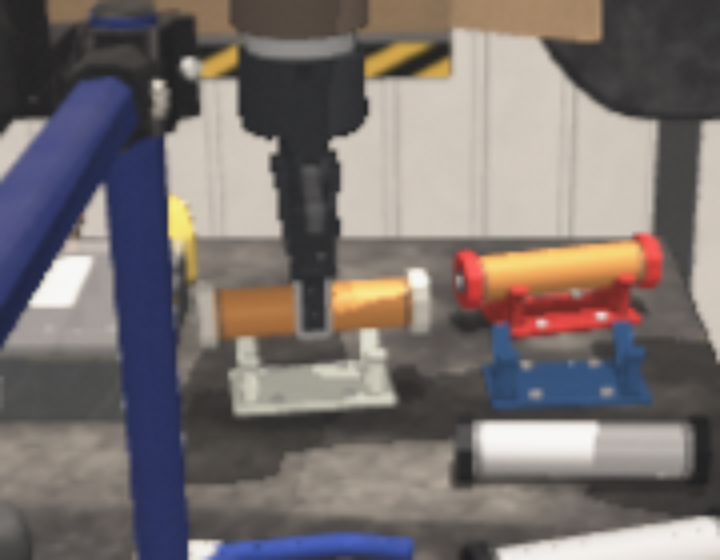

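The white roller is above the white brackets at (247,345) and (372,340), with its caps at (207,315) and (418,300) outside them. Lowering.

Emit:
drive_tool(moves=[[[0,-0.002,-0.003,0.007,0.003,-0.005,0],[0,0,0,0.006,0,0,0],[0,0,0,0.004,0,0,0],[0,0,0,0,0,0,0]]])

```text
clock: 12.9
position: [596.9, -216.8, 29.0]
ee_rot: [-0.074, 0.997, -0.001, 0.002]
contact_force: [-1.1, -0.1, -1.8]
gripper_width: 28.2
```

```bash
python3 to.py 595.5 -217 22 8.5
```

```text
t 12.9 pos [ 596.9 -216.8   29. ] grip 28.2 F [-1.1 -0.1 -1.8]
shift now-frame m [0.0015 0.     0.007 ] target-frame [0.0014 0.     0.007 ] dist 7
turn [-0.0015  0.0032  0.0007]
```

Emit:
drive_tool(moves=[[[0,0.001,0,0.003,0,0.003,0],[0,0,0,0.003,0,0,0],[0,0,0,0.001,0,0,0],[0,0,0,0,0,0,0]]])

```text
clock: 13.3
position: [596.9, -218.1, 23.5]
ee_rot: [-0.075, 0.997, -0.002, 0.001]
contact_force: [-0.3, -0.6, -2.2]
gripper_width: 28.1
```

```bash
python3 to.py 595.5 -217 22 8.5
```

```text
t 13.3 pos [ 596.9 -218.1   23.5] grip 28.1 F [-0.3 -0.6 -2.2]
shift now-frame m [0.0012 0.0013 0.0015] target-frame [0.0012 0.0013 0.0015] dist 2
turn [-0.0036  0.0024  0.0014]
```

Emit:
drive_tool(moves=[[[0,0,0.001,0.002,-0.003,0.002,0.001],[0,0,0,0,0,0,0],[0.4,0,0,0,0,0,0],[0.6,0,0,0,0,0,0],[0.8,0,0,0,0,0,0],[0.8,0,0,0,0,0,0],[0.8,0,0,0,0,0,0],[0.8,0,0,-0.01,0,0,0],[0.8,0,0,-0.02,0,0,0],[1,0,0,-0.02,0,0,0],[1,0,0,-0.03,0,0,0],[1,0,0,-0.03,0,0,0],[1,0,0,-0.02,0,0,0],[1,0,0,0,0,0,0]]])

```text
clock: 14.7
position: [597.8, -217.3, 161.9]
ee_rot: [-0.075, 0.997, -0.001, 0.002]
contact_force: [0.5, 0.4, -0.5]
gripper_width: 85.2
```

```bash
python3 to.py 425 146 160 9.5;python3 - <<'E'
from fit import *
for n in ["scene","side"]:
    im,d=arm.get_image(n);np.savez(f"{n}2.npz",im=im,d=d)
Ps,Cs=get("2")
for c in [(431,-340),(595,-217)]:
  for P,h in zip(Ps,Cs): print(roller(P,h,c,35.))
cv2.imwrite("pics/s5.png",cv2.resize(im[100:240,200:380,::-1],None,fx=4,fy=4))
E
```

```text
t 14.7 pos [ 597.8 -217.3  161.9] grip 85.2 F [ 0.5  0.4 -0.5]
shift now-frame m [1.165e-01 3.851e-01 3.000e-04] target-frame [0.1105 0.3869 0.0019] dist 402
turn [-0.0032  0.0037 -0.0154]
[ 430.9 -343.7   35.9   16.3  115.1  490. ]
[ 430.7 -343.    36.4   16.5  114.4  399. ]
[ 595.9 -219.1   35.8    8.8  108.5  415. ]
[ 595.3 -218.8   36.4    8.6  113.   505. ]
```

View pics/s5.png

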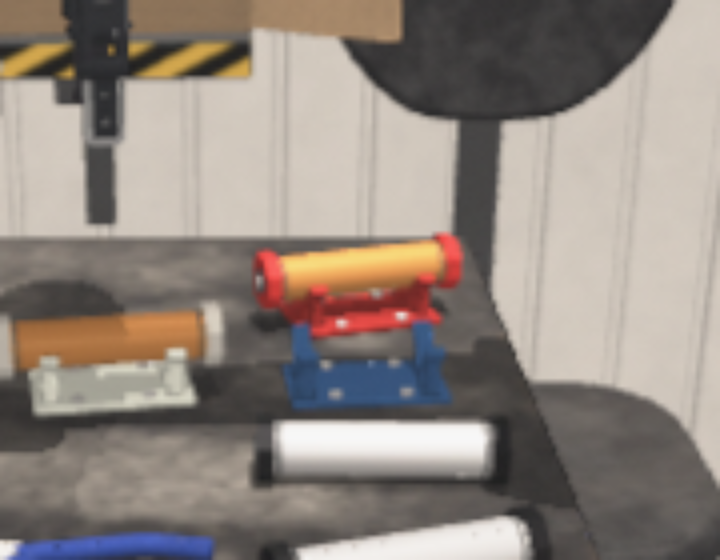

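White is seated (fit 595.6, -219, yaw 8.7°). Blue next, pulling back in x first to stay clear of the frame.

Emit:
drive_tool(moves=[[[1,0.028,0.018,0,0,0,-0.001],[1,0.028,0.018,0,0,0,-0.001],[1,0.028,0.02,0,0,0,-0.001],[1,0.028,0.024,0,0,0,-0.001],[1,0,0.034,0,0,0,-0.002],[1,0,0.034,0,0,0,-0.002],[1,0,0.034,0,0,0,-0.002],[1,0,0.034,0,0,0,-0.002],[1,0,0.034,0,0,0,-0.002],[1,0,0.034,0,0,0,-0.002],[1,0,0.034,0,0,0,0],[1,0,0.034,0,0,0,0],[1,0,0,0,0,0,0]]])

```text
clock: 16.1
position: [410.7, 122.9, 140.8]
ee_rot: [-0.079, 0.997, -0.001, -0.02]
contact_force: [-1.2, -0.4, -0.1]
gripper_width: 85.2
```

```bash
python3 to.py 425 146 100 9.5
```

```text
t 16.1 pos [410.7 122.9 140.8] grip 85.2 F [-1.2 -0.4 -0.1]
shift now-frame m [-0.0194  0.0206  0.0401] target-frame [-0.0179  0.0205  0.0408] dist 49
turn [ 0.0008 -0.0398 -0.0074]
```

Emit:
drive_tool(moves=[[[1,-0.01,0.01,0.016,0,-0.038,-0.007],[1,-0.008,0.01,0.016,0,0,0],[1,0,0,0.014,0,0,0],[1,0,0,0,0,0,0]]])

```text
clock: 16.5
position: [421.5, 144.4, 89.2]
ee_rot: [-0.084, 0.996, -0.002, -0.004]
contact_force: [-0.5, -0.1, -0.6]
gripper_width: 85.7
```

```bash
python3 to.py 425 146 30 9.5; python3 - <<'E'
from h import *
im,d=arm.get_image("wrist");cv2.imwrite("pics/w5.png",im[...,::-1])
E
```

```text
t 16.5 pos [421.5 144.4  89.2] grip 85.7 F [-0.5 -0.1 -0.6]
shift now-frame m [-0.0042  0.0012  0.0592] target-frame [-0.0037  0.001   0.0592] dist 59
turn [-0.003  -0.0088  0.0014]
```

View pics/w5.png

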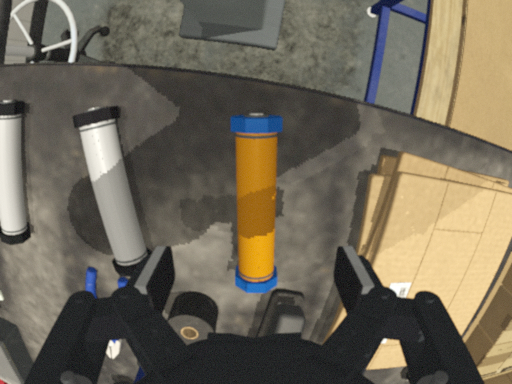

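The blue roller (caps at (257,124) and (257,279)) is centred. The fingers clear the steel roller by about 40 mm and the carton by about 25 mm. Descending.

Emit:
drive_tool(moves=[[[1,-0.003,0.001,0.013,-0.003,-0.008,0.001],[1,-0.001,0,0.013,0,0,0],[1,0,0,0.013,0,0,0],[1,0,0,0.011,0,0,0],[1,0,0,0,0,0,0]]])

```text
clock: 17.05
position: [427.7, 144.9, 40.8]
ee_rot: [-0.082, 0.997, 0.001, 0.002]
contact_force: [-0.7, -0.2, -0.8]
gripper_width: 85.6
```

```bash
python3 to.py 425 146 4 9.5
```

```text
t 17.05 pos [427.7 144.9  40.8] grip 85.6 F [-0.7 -0.2 -0.8]
shift now-frame m [0.0026 0.0014 0.0368] target-frame [0.0024 0.0015 0.0368] dist 37
turn [ 0.0015  0.0043 -0.0017]
```

Emit:
drive_tool(moves=[[[1,0.002,0.001,0.011,0.001,0.004,-0.001],[1,0,0,0.01,0,0,0],[1,0,0,0.008,0,0,0],[1,0,0,0.004,0,0,0],[1,0,0,0,0,0,0]]])

```text
clock: 17.55
position: [426.5, 145.7, 6.8]
ee_rot: [-0.082, 0.997, 0.001, 0.001]
contact_force: [-0.6, -0.6, 0.5]
gripper_width: 85.1
```

```bash
python3 to.py 425 146 4 9.5
```

```text
t 17.55 pos [426.5 145.7   6.8] grip 85.1 F [-0.6 -0.6  0.5]
shift now-frame m [0.0015 0.0005 0.0028] target-frame [0.0015 0.0005 0.0028] dist 3
turn [ 0.0015  0.0026 -0.0011]
```

Emit:
drive_tool(moves=[[[1,0.001,0,0.003,0.001,0.002,0],[0,0,0,0,0,0,0],[0,0,0,0,0,0,0],[0,0,0,0,0,0,0],[0,0,0,0,0,0,0],[0,0,0,0,0,0,0],[0,0,0,0,0,0,0],[0,0,0,0,0,0,0],[0,0,0,0,0,0,0],[0,0,0,-0.01,0,0,0],[0,0,0,-0.02,0,0,0],[0,0,0,-0.025,0,0,0],[0,0,0,-0.025,0,0,0],[0,0,0,-0.025,0,0,0],[0,0,0,-0.02,0,0,0],[0,0,0,0,0,0,0]]])

```text
clock: 19.15
position: [424.0, 144.5, 136.1]
ee_rot: [-0.082, 0.997, -0.0, -0.001]
contact_force: [0.2, 0.5, -1.6]
gripper_width: 28.1
```

```bash
python3 to.py 435 -222 130 5
```

```text
t 19.15 pos [424.  144.5 136.1] grip 28.1 F [ 0.2  0.5 -1.6]
shift now-frame m [ 0.049  -0.3634  0.0062] target-frame [ 0.021  -0.3661  0.0061] dist 367
turn [-0.0002 -0.0013  0.0768]
```

Emit:
drive_tool(moves=[[[0,0.004,-0.03,-0.001,0,0,0.0064],[0,0.004,-0.03,-0.001,0,0,0.0064],[0,0.0035,-0.03,-0.001,0,0,0.0064],[0,0.0035,-0.03,-0.001,0,0,0.0064],[0,0.003,-0.03,-0.001,0,0,0.0064],[0,0.003,-0.03,-0.001,0,0,0.0064],[0,0,0,0,0,0,0]]])

```text
clock: 19.85
position: [424.9, -42.9, 138.1]
ee_rot: [-0.063, 0.998, 0.001, -0.005]
contact_force: [-0.4, 0.9, -2.0]
gripper_width: 27.9
```

```bash
python3 to.py 435 -222 130 5
```

```text
t 19.85 pos [424.9 -42.9 138.1] grip 27.9 F [-0.4  0.9 -2. ]
shift now-frame m [ 0.0123 -0.1789  0.0079] target-frame [ 0.0055 -0.1793  0.0081] dist 180
turn [ 0.0015 -0.0092  0.0383]
```

Emit:
drive_tool(moves=[[[0,0.002,-0.029,0,0.001,-0.009,0.0064],[0,0.002,-0.029,0,0,0,0.0064],[0,0.0015,-0.029,0,0,0,0.0064],[0,0.0015,-0.029,0,0,0,0.0064],[0,0.001,-0.029,0,0,0,0.0064],[0,0.001,-0.027,0,0,0,0.0064],[0,0,0,0,0,0,0]]])

```text
clock: 20.55
position: [431.3, -218.4, 132.1]
ee_rot: [-0.044, 0.999, 0.002, -0.005]
contact_force: [-0.2, 0.1, -1.4]
gripper_width: 27.9
```

```bash
python3 to.py 435 -222 80 5
```

```text
t 20.55 pos [ 431.3 -218.4  132.1] grip 27.9 F [-0.2  0.1 -1.4]
shift now-frame m [-0.0039 -0.0041  0.052 ] target-frame [-0.0034 -0.0039  0.0521] dist 52
turn [ 0.0045 -0.0095 -0.0002]
```

Emit:
drive_tool(moves=[[[0,-0.003,-0.003,0.012,0.004,-0.009,0],[0,0,0,0.014,0,0,0],[0,0,0,0.014,0,0,0],[0,0,0,0.014,0,0,0],[0,0,0,0.014,0,0,0],[0,0,0,0,0,0,0]]])

```text
clock: 21.15
position: [431.6, -216.7, 58.1]
ee_rot: [-0.043, 0.999, 0.002, -0.004]
contact_force: [-0.7, -0.6, -2.1]
gripper_width: 28.6
```

```bash
python3 to.py 436 -221.5 22 5;python3 - <<'E'
from h import *
im,d=arm.get_image("side");cv2.imwrite("pics/s6.png",cv2.resize(im[100:240,200:380,::-1],None,fx=4,fy=4))
im,d=arm.get_image("scene");cv2.imwrite("pics/c6.png",cv2.resize(im[90:230,200:380,::-1],None,fx=4,fy=4))
E
```

```text
t 21.15 pos [ 431.6 -216.7   58.1] grip 28.6 F [-0.7 -0.6 -2.1]
shift now-frame m [-0.0043 -0.0053  0.036 ] target-frame [-0.004  -0.0051  0.0361] dist 37
turn [ 0.0044 -0.0069 -0.0005]
```

View pics/s6.png

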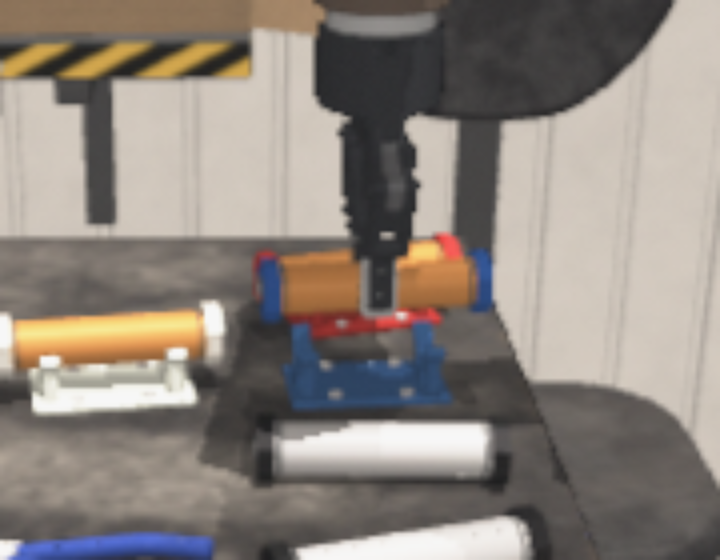

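View pics/c6.png

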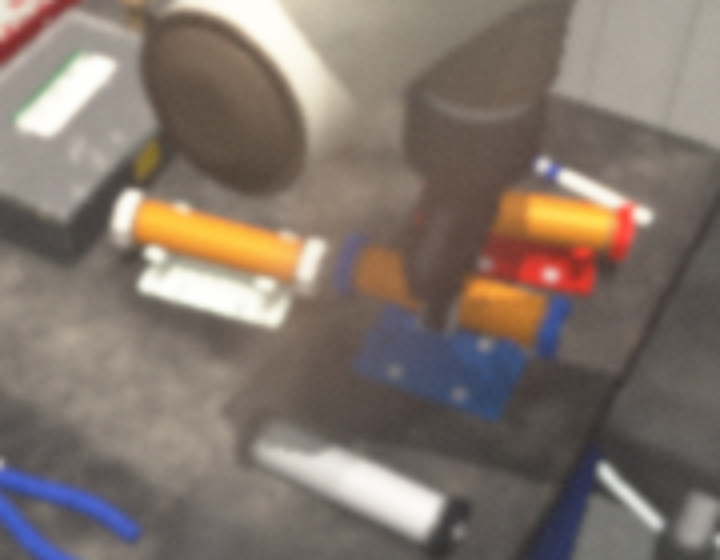

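The blue roller is over the blue brackets (side crop (303,345) and (424,340)) with its caps outside at (270,290) and (484,280). The cap ends nearest white are about 20 mm apart. Lowering.

Emit:
drive_tool(moves=[[[0,-0.004,-0.005,0.008,0.004,-0.007,0],[0,0,0,0.008,0,0,0],[0,0,0,0.006,0,0,0],[0,0,0,0,0,0,0]]])

```text
clock: 21.65
position: [439.8, -222.0, 38.0]
ee_rot: [-0.044, 0.999, -0.001, 0.005]
contact_force: [0.4, 0.0, -1.7]
gripper_width: 28.3
```

```bash
python3 to.py 435.5 -221.5 22 5
```

```text
t 21.65 pos [ 439.8 -222.    38. ] grip 28.3 F [ 0.4  0.  -1.7]
shift now-frame m [0.0044 0.0009 0.0159] target-frame [0.0042 0.0009 0.016 ] dist 17
turn [-0.0026  0.009   0.0012]
```

Emit:
drive_tool(moves=[[[0,0.003,0.001,0.006,-0.002,0.008,0.001],[0,0.001,0,0.004,0,0,0],[0,0,0,0.003,0,0,0],[0,0,0,0,0,0,0]]])

```text
clock: 22.05
position: [435.4, -221.5, 23.9]
ee_rot: [-0.044, 0.999, -0.0, 0.0]
contact_force: [-0.3, -0.7, -1.7]
gripper_width: 28.6
```

```bash
python3 to.py 435.5 -221.5 22 5
```

```text
t 22.05 pos [ 435.4 -221.5   23.9] grip 28.6 F [-0.3 -0.7 -1.7]
shift now-frame m [-0.0001 -0.      0.0019] target-frame [-0.0001 -0.      0.0019] dist 2
turn [-0.0005  0.0004 -0.0002]
```

Emit:
drive_tool(moves=[[[0,0,0,0.002,0,0,0],[0,0,0,0.001,0,0,0],[0,0,0,0,0,0,0],[0.4,0,0,0,0,0,0],[0.6,0,0,0,0,0,0],[0.8,0,0,0,0,0,0],[0.8,0,0,0,0,0,0],[0.8,0,0,0,0,0,0],[0.8,0,0,-0.01,0,0,0],[0.8,0,0,-0.02,0,0,0],[0.8,0,0,-0.02,0,0,0],[0.8,0,0,-0.03,0,0,0],[0.8,0,0,-0.03,0,0,0],[0.8,0,0,-0.03,0,0,0],[0.8,0,0,-0.03,0,0,0],[0.8,0,0,0,0,0,0],[0.8,0,0,0,0,0,0]]])

```text
clock: 23.75
position: [435.7, -221.9, 205.0]
ee_rot: [-0.044, 0.999, -0.002, 0.003]
contact_force: [0.5, 0.3, 0.2]
gripper_width: 68.4
```

```bash
python3 - <<'E'
from fit import *
for n in ["scene","side"]:
    im,d=arm.get_image(n);np.savez(f"{n}3.npz",im=im,d=d)
    cv2.imwrite(f"pics/{n}3.png",cv2.resize(im[90:280,150:380,::-1],None,fx=3,fy=3))
Ps,Cs=get("3")
for c in [(431,-340),(595,-217),(435,-221)]:
  for P,h in zip(Ps,Cs):
    m=(abs(P[:,0]-c[0])<70)&(abs(P[:,1]-c[1])<45)
    print(roller(P[m],h[m],c,35.))
E
```

```text
[ 430.5 -343.7   35.7   16.3  115.2  495. ]
[ 431.3 -342.7   36.3   16.7  113.7  396. ]
[ 595.9 -219.1   35.8    8.9  110.5  430. ]
[ 595.4 -218.6   36.6    8.8  113.1  403. ]
[ 433.6 -223.4   35.9    4.3  108.9  484. ]
[ 435.9 -222.7   36.4    4.1  111.2  484. ]
```

View pics/side3.png

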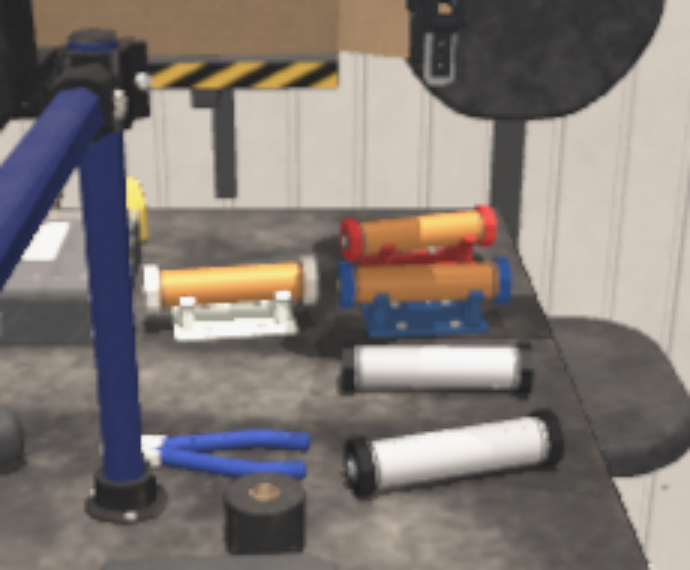

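View pics/scene3.png

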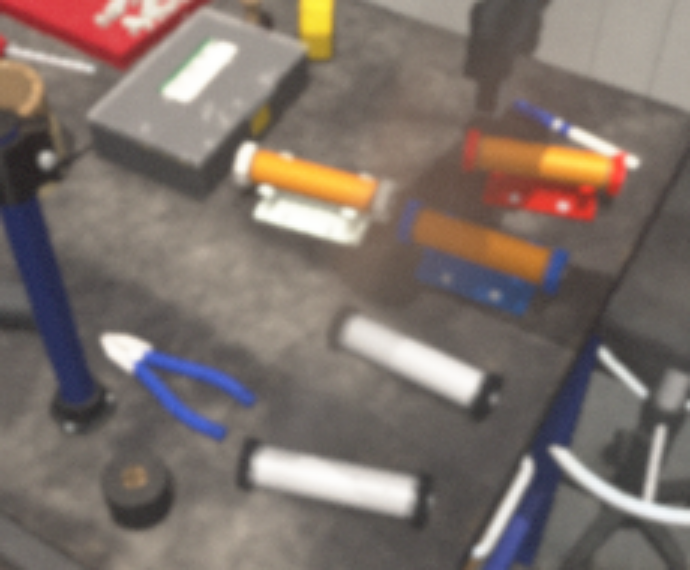

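```bash
python3 -c "
from bench import arm
print(arm.job_done())"
```

```text
the job is handed in; nothing more can be done
None
```

All three amber rollers are lying in the cradles of their own colours, released, with their caps outside the brackets. I handed the job in at about 24 s with the gripper raised clear; no verdict was reported.

In the last pictures from both fixed cameras, each roller fits against its cradle as follows:

| Roller | Horizontal offset from seat | Fitted centre height | Angle to cradle |
|---|---|---|---|
| Red | about 3 mm | about 36 mm | about 1.5° |
| White | about 2 mm | about 36 mm | under 1° |
| Blue | about 2 mm | about 36 mm | under 1° |

- **Height:** the fits are about 1 mm above the nominal 35 mm. The same fit also read 0.1–1.1 mm high on the rollers lying on the bench, so I take this as measurement bias.
- **Red angle:** this is the largest disagreement, since the cradle fitted at about 18° and the roller at about 16.5°. That is well inside the 0.08 rad (4.6°) limit.
- **Steel rollers:** both appear in the pictures where they lay at the start. I judged this by eye, without fitting their positions.

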